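# Press a proud rivet home with the locking hand press

### The arm

A 6-joint arm with a two-finger parallel gripper is mounted at the origin on a cart in front of the work surface, level with it; the furniture and walls round the work are solid. World frame = base frame: x ahead of the robot, y to its left, z up, the work surface at z = 0. Lengths are in m, angles in rad, forces in N, time in s.
With the tool pointing down it reaches from about 0.35 to 0.975 m from the base axis. Payload 4.9 kg.
Tool frame: the origin (TCP) lies midway between the tips of the shut fingers; the grasp point (between the pads) lies 19 mm behind it; z points along the fingers, y is the line along which they close (so a half turn about z gives the same grasp; the last joint's range is limited). The gripper opens to 85 mm and grips with 20 to 120 N. Pads are 22 mm wide; open, the fingers measure 114 mm over their backs; the gripper's body (76 mm by 85 mm) begins 54 mm behind the grasp point. The pads swing forward as they close: fully open they stand 13 mm farther back than shut.
Start: joints at [1.159, 0.053, 1.613, -0, 1.476, -0.119], TCP at [0.18, 0.598, 0.231] pointing down, gripper open.
Joint ranges: [-3.01, 3.01], [-1.01, 2.22], [0.06, 2.58], [-1.02, 4.17], [0.09, 2.62], [-3.14, 3.14]. Speed limits (rad/s): [2.57, 2.57, 3.14, 3.14, 3.14, 3.14].

### API

Orientations are given as a unit quaternion [w, x, y, z].
In Python, from plant import * gives the robot as it stands.
- The arm moves only by the tool jog_arm, never from a script. Its argument "targets" is a list of rows, each a list of 3 entries, a list of its own where there are three numbers: the shift along the tool's x, y, z in units of 25 mm (1.0 is 25 mm), then the turn, a rotation vector about the tool's x, y, z in units of 8 degrees (1.0 is 8 degrees), then the opening in per cent of the stroke, from 0 (shut) to 100 (fully open). A call has 1 to 8 rows; each row is the pose to reach, as a shift and turn from the pose commanded when the call began, along the tool's axes at that moment; what a row does not reach only later rows make up. A row lasts 1/8 s, in which the tool goes at most 62.5 mm and 10.7 degrees, less where a joint would pass 70% of its speed; a pose out of reach is approached as far as the arm can. A call with a gripper value outside its range is refused whole. The fingers move at their own pace and stop on an object; the grip force is fixed at half the most. Time passes only in rows, so rows that repeat a pose let the fingers close. It gives the time, the measured TCP pose, the force, the opening and the grip force at its end, in the units of the state.
- state(): the state, without advancing time (a new reading comes with each control period).
- grab_frame(name): name is "scene" or "top" or "wrist"; returns (picture, depth): 400x640x3 uint8, red, green, blue; 400x640 float32, m along the optical axis (not along the pixel's ray), 0 where there is no reading.
- camera_params(name): a dict with "fovy" (degrees; the focal length in pixels is half the picture's height over the tangent of half this angle, whatever the lens; pixels are square), "cx", "cy" (the principal point, pixels), "dist" ([k1, k2, p1, p2, k3] as OpenCV has them; the pictures are not rectified), "rvec" (rotation vector, rad) and "tvec" (3), from world to camera coordinates, as OpenCV has them; the wrist camera has in their place "hand_eye" (4x4, takes a point from camera to tool coordinates, whose origin is the TCP and whose axes are the flange's). Camera axes: x right, y down, z forward; pixel columns grow to the right and rows downward; lengths in m; the calibration is good to about 2 mm. A picture is of the moment at which its call begins: read the wrist's pose just before it. camera_params takes no time and is no camera call.
- job_done(): hands the job in; it is judged then, once.
The state is a dict: "time": time; "joint_pos": joint angles; "joint_vel": joint speeds; "joint_efforts": joint torques, N m; "tool_pos": TCP position; "tool_rot": TCP orientation; "contact_force": force on the tool from outside, world axes, zero at the start; "ft_torque": the same for the moment, N m; "gripper_width": opening from 0.0 (shut) to 1.0 (fully open); "grasp_force": force on a finger pad.
Only numpy, scipy, OpenCV 4.12 (cv2) and the standard library are available. Lean on these libraries where they do the work, as an engineer would, in place of code of your own. Each camera call takes 0.05 s, during which the arm holds its last target. There are 200 camera calls.

### The job

Slide the wooden lath, rivet end first, into the channel of the hand press until its end is fully home against the stop. Pull the press's hand lever down over centre until it locks and stays down by itself, stopping gently as soon as you feel the end stop rather than leaning on it. Then press the small release lever at the back so that the press springs open, and leave the lath lying home in the channel with its rivet pressed flush; do not disturb the jar, the piping nozzle or the pastry ring.

Things in the scene. Friction and masses are not known exactly. Their poses are not given: they have to be found in the camera images.
- press: Hand press of aluminium and steel, fixed to the worktop. Origin under its base, directly below the ram. Its x points to its back, y along its channel toward the stop, z up. Its head (lever, cam, ram) is over y = -23 to +42, x = -60 to +121, z up to 160 mm; do not hit it. Ram at x = y = 0; when the press is open the proud rivet passes under it.
- ram_collar (a point): Collar of the ram. In the press frame its z is 35 mm at the bottom of the stroke and 43 to 48 mm when open; within 0.3 rad of dead centre, before or after, it moves under 1.2 mm, so it does not tell whether the lever has locked.
- handle_grip (a point): Middle of the lever's black round grip (18 mm thick, 68 mm long, along press y, middle at y = 68 mm), 130 mm from the axle. Starts 26 to 78 degrees above level, toward press -x; swings down. It resists with up to 6 N (more by friction in a tight hold), goes slack past dead centre, and 7 mm on meets the end stop, about 5 N more per mm. Short of dead centre it rises when let go.
- stop_block: Housing of the rubber buffer that is the lever's end stop, inside the head (18 x 13 mm, origin at the buffer's tip, press x = 42, y = 7.5, z = 117 mm). It is loaded by about 3 times the push at the grip beyond the end of travel; 65 N (about 20 N at the grip) is too much.
- release_pad (a point): Middle of the top of the release lever's flat steel thumb pad (30 x 34 mm), at press x = 70, y = -4, z = 155 mm. Pressed, it goes down about 10 mm. With the press locked it trips after 3 to 5 mm against about 8 N: the press springs open, the hand lever flies up and rests there by itself. Let go, the release lever springs back.
- release (a joint): Release lever angle, rad: 0 at rest, 0.25 pressed fully.
- lath_mid (a point): Centre of the wooden lath, 30 x 200 x 12 mm (x width, y length, z up), loose, 65 to 115 g; it starts flat on the worktop with its y+ end toward the press.
- rivet_seat (a point): The rivet's hole on the lath's upper face, 75 mm from the lath's centre toward its y+ end (25 mm from that end). When the lath is home this lies below the ram: x = 0, y = 0, z = 26 mm in the press frame.
- rivet (a joint): How far the steel rivet (head 12 mm diameter, 2 mm thick) has been pressed in, m: 0 = head 3.5 mm proud of the lath, 0.0035 = fully home; takes about 55 N, more than should be tried by hand.
- honey: Jar of honey 64 x 68 x 84 mm, bystander. Origin under its centre.
- nozzle: Metal piping nozzle, a cone 34 mm wide and 44 mm high, bystander. Origin under its centre.
- ring: Tin pastry ring 52 mm wide and 31 mm high, bystander. Origin under its centre.
- channel_mouth (a point): Middle of the channel's flared mouth on its floor, at press y = -110 mm. The floor is 14 mm above the worktop, from press y = -110 to +25 mm. Rails 34 mm apart (tops at z = 24 mm, 10 mm above the floor) run from y = -95 to -25 mm. The channel is open above for y < -25 mm, passes under the head, and ends at a stop wall at y = +25 mm.
- axle (a point): Middle of the lever's axle, press x = y = 0, z = 110 mm; it lies along press y. The hand lever (a bar at press y = 30 mm) turns about it. The lever is clamped on the axle in another position each time: the angle at which it locks is anywhere from 20 degrees below to 14 above level and has to be felt.

How it is judged:
By the outcome, as a careful person would: the job done as asked, in the order asked, and still so for the second after the job is handed in, with the robot touching nothing.
It also fails if it takes over 70 s, if anything falls off the work surface, if the arm or the gripper's body presses on something with over 40 N, if the wrist force passes 120 N, or if a joint passes its speed limit or range.

## Working session

There is one attempt and no reset: what is moved stays moved. The work goes in short steps, Python scripts to look and compute and a tool call to move; the robot and the scene stay as the last step left them, time stands still between calls to the robot, and variables do not carry over. Pictures are saved under pics/ and viewed, at most 12 in all, crops included, and the job is handed in when it is done.

Besides the shell and the picture viewer there is one more tool, called after ">>>" by a JSON object that holds its "op" and its "data", one argument or row to a line. jog_arm: Moves the arm, as the interface text tells. Its arguments: {"type":"object","properties":{"targets":{"type":"array"}},"required":["targets"]}

```bash
mkdir -p pics; cat > h.py <<'E'
from plant import *
import numpy as np, cv2
from scipy.spatial.transform import Rotation as R
def RT(q): return R.from_quat([q[1],q[2],q[3],q[0]])
def K(p,h=400):
    f=h/2/np.tan(np.radians(p["fovy"])/2); return np.array([[f,0,p["cx"]],[0,f,p["cy"]],[0,0,1]])
def c2w(name,s=None):
    p=camera_params(name)
    if "hand_eye" in p:
        s=s or state(); T=np.eye(4);T[:3,:3]=RT(s["tool_rot"]).as_matrix();T[:3,3]=s["tool_pos"]; return T@np.array(p["hand_eye"])
    T=np.eye(4);T[:3,:3]=cv2.Rodrigues(np.array(p["rvec"],float))[0];T[:3,3]=np.array(p["tvec"]).ravel(); return np.linalg.inv(T)
def shot(name,fn):
    s=state(); T=c2w(name,s); im,d=grab_frame(name); cv2.imwrite(f"pics/{fn}.png",im[:,:,::-1]); np.savez(f"pics/{fn}.npz",im=im,d=d,T=T,name=name); return im,d,T
def ray(name,uv):
    p=camera_params(name); u=cv2.undistortPoints(np.array([[uv]],float),K(p),np.array(p["dist"],float)).ravel(); return np.array([u[0],u[1],1.])
def px(fn,uv,z=None,r=1):
    D=np.load(f"pics/{fn}.npz"); T=D["T"]; v=ray(str(D["name"]),uv)
    if z is None:
        u,w=int(round(uv[0])),int(round(uv[1])); q=D["d"][w-r:w+r+1,u-r:u+r+1]; q=q[q>0]; 
        if not len(q): return None
        return T[:3,:3]@(v*np.median(q))+T[:3,3]
    d=T[:3,:3]@v; return T[:3,3]+d*(z-T[2,3])/d[2]
def proj(fn,P):
    D=np.load(f"pics/{fn}.npz"); p=camera_params(str(D["name"])); Ti=np.linalg.inv(D["T"]); 
    return cv2.projectPoints(np.atleast_2d(P).astype(float),cv2.Rodrigues(Ti[:3,:3])[0],Ti[:3,3],K(p),np.array(p["dist"],float))[0][:,0]
def tri(obs):
    A=np.zeros((3,3));b=np.zeros(3)
    for fn,uv in obs:
        D=np.load(f"pics/{fn}.npz");T=D["T"];d=T[:3,:3]@ray(str(D["name"]),uv);d/=np.linalg.norm(d);M=np.eye(3)-np.outer(d,d);A+=M;b+=M@T[:3,3]
    return np.linalg.solve(A,b)
E
python3 - <<'E'
from h import *
a=shot("scene","s0");b=shot("top","t0")
for n,x in(("s",a),("t",b)): print(n,x[2].round(3).tolist(),(x[1]>0).mean())
print(state())
E
```

```text
s [[0.871, -0.342, 0.352, 0.091], [-0.491, -0.596, 0.635, -0.815], [-0.007, -0.727, -0.687, 1.073], [0.0, 0.0, 0.0, 1.0]] 0.99614453125
t [[-0.457, -0.781, 0.426, -0.156], [-0.889, 0.402, -0.219, 0.378], [-0.001, -0.479, -0.878, 1.577], [0.0, 0.0, 0.0, 1.0]] 0.99605078125
{'time': 0.1, 'joint_pos': array([ 1.15900275e+00,  5.33160701e-02,  1.61418479e+00, -1.47739225e-05,
        1.47594952e+00, -1.19024140e-01]), 'joint_vel': array([-7.35383201e-04,  9.28478428e-05, -3.94151177e-03,  3.73861131e-04,
       -5.97767908e-04, -6.95066636e-04]), 'joint_efforts': array([ 4.49236832e-04, -3.94904816e+01, -3.71363211e+01, -1.06559030e-04,
        3.89633817e-03,  9.57401113e-06]), 'tool_pos': array([0.18016947, 0.59788089, 0.23015351]), 'tool_rot': array([-2.36548315e-04,  1.45861717e-01,  9.89304552e-01, -8.98266561e-04]), 'contact_force': array([-0.47776143, -0.18630698,  0.04310251]), 'ft_torque': array([-0.01374388,  0.00432156,  0.01971221]), 'grasp_force': 0.0, 'gripper_width': 1.0004454394300957}
```

View pics/t0.png

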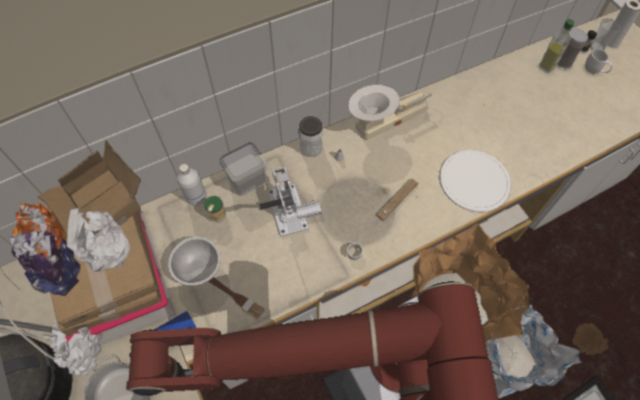

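View pics/s0.png

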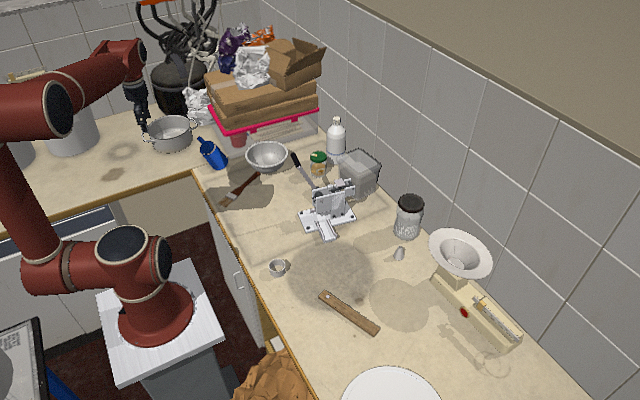

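The top view shows the press at about (288,205), the lath at (397,200), the jar at (311,137), the nozzle at (339,155) and the ring at (352,251). In the scene view the press is at (328,212) and the lath at (349,312). I'll enlarge both.

```bash
python3 - <<'E'
from h import *
a=cv2.imread("pics/t0.png")[160:260,250:430]; b=cv2.imread("pics/s0.png")[140:340,265:425]
A=cv2.resize(a,None,fx=4.4,fy=3*1.4667,interpolation=cv2.INTER_CUBIC)
cv2.imwrite("pics/c1.png",cv2.resize(cv2.imread("pics/t0.png")[160:260,250:430],(792,440),interpolation=cv2.INTER_CUBIC))
cv2.imwrite("pics/c2.png",cv2.resize(cv2.imread("pics/s0.png")[140:340,270:430],(480,600),interpolation=cv2.INTER_CUBIC))
E
```

```text
(no output)
```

View pics/c1.png

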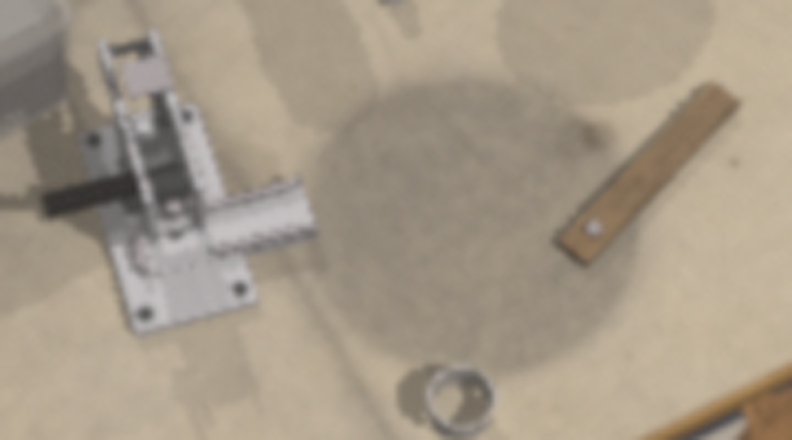

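View pics/c2.png

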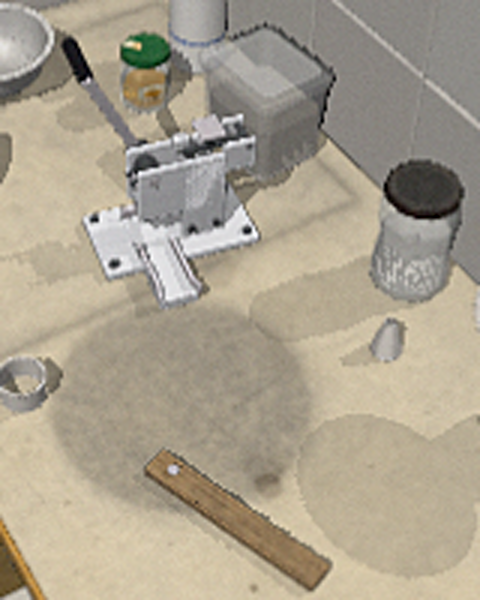

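Crop c1 shows the pad at (147,73), the grip from (45,203) to (130,185), the channel end at (300–315,178–235) and the rivet at (593,227). Crop c2 shows the pad at (210,127), the grip at (78,60), the mouth at (183,297), the rivet at (173,469) and the far lath end at (318,578).

```bash
python3 - <<'E'
from h import *
t=lambda x,y:(250+x/4.4-.4,160+y/4.4-.4); s=lambda x,y:(270+x/3-.33,140+y/3-.33)
pts=dict(rivet=((593,227),(173,469)),pad=((147,73),(210,127)),lathfarmid=((722,92),(318,572)),nearmid=((570,248),(160,460)),mouth=((306,210),(183,293)),basecornFL=((135,330),(105,279)),baseBR=((188,108),(258,237)),baseFR=((258,298),(82,222)),grip=((88,192),(78,60)))
for k,(a,b) in pts.items():
    A,B=t(*a),s(*b); f=lambda x:None if x is None else x.round(3)
    print(k,f(px("t0",A)),f(px("s0",B)),f(tri([("t0",A),("s0",B)])))
for k,a in dict(honey=(311,128),nozzle=(339,152),ring=(352,250)).items(): print(k,px("t0",a).round(3))
E
```

```text
rivet [ 0.457 -0.199  0.016] [ 0.456 -0.202  0.019] [ 0.458 -0.2    0.015]
pad [0.666 0.081 0.155] [0.664 0.076 0.158] [0.667 0.08  0.153]
lathfarmid [ 0.516 -0.358  0.014] [ 0.519 -0.359  0.008] [ 0.518 -0.36   0.01 ]
nearmid [ 0.452 -0.176  0.011] [ 0.452 -0.185  0.015] [ 0.455 -0.178  0.004]
mouth [ 0.575 -0.006  0.015] [ 0.583 -0.008  0.015] [ 0.58  -0.007  0.012]
basecornFL [0.545 0.158 0.008] [0.523 0.063 0.003] [ 0.575  0.144 -0.09 ]
baseBR [0.703 0.035 0.012] [0.705 0.029 0.007] [0.708 0.033 0.002]
baseFR [0.527 0.061 0.007] [0.54  0.152 0.008] [0.499 0.077 0.088]
grip [0.553 0.174 0.234] [0.55  0.16  0.238] [0.556 0.173 0.227]
honey [ 0.807 -0.094  0.141]
nozzle [ 0.731 -0.168  0.041]
ring [ 0.387 -0.033  0.001]
```

```bash
cat >> h.py <<'E'
def go(p,yaw,tilt=None):
    "tool down, tool y at world angle yaw (deg)"
    s=state(); y=np.radians(yaw); Y=np.array([np.cos(y),np.sin(y),0]); Z=np.array([0,0,-1.]); M=np.c_[np.cross(Y,Z),Y,Z]
    if tilt is not None: M=R.from_rotvec(tilt).as_matrix()@M
    A=RT(s["tool_rot"]); sh=A.inv().apply(np.array(p)-s["tool_pos"])/.025
    tn=(A.inv()*R.from_matrix(M)).as_rotvec(degrees=True)/8
    print("shift",sh.round(3).tolist(),"turn",tn.round(3).tolist(),"now",s["tool_pos"].round(4),"F",s["contact_force"].round(1),"t",round(s["time"],2),"w",round(s["gripper_width"],3))
E
python3 - <<'E'
from h import *
print(np.array(camera_params("wrist")["hand_eye"]).round(3).tolist(),camera_params("wrist")["fovy"])
go([.42,.12,.38],20); go([.5,.08,.42],-9)
E
```

```text
[[0.0, -0.955, -0.298, 0.076], [1.0, 0.0, 0.001, -0.0], [-0.001, -0.298, 0.955, -0.142], [0.0, 0.0, 0.0, 1.0]] 65.20104691943772
shift [-14.701, -15.544, -5.968] turn [-0.013, 0.005, 6.653] now [0.1802 0.5979 0.2302] F [-0.5 -0.2  0. ] t 0.1 w 1.0
shift [-18.226, -16.156, -7.568] turn [-0.012, 0.008, 10.278] now [0.1802 0.5979 0.2302] F [-0.5 -0.2  0. ] t 0.1 w 1.0
```

>>> {"op": "jog_arm", "data": {
  "targets": [
    [[-9,-9,-7.5],[0,0,6],100],
    [[-9,-9,-7.5],[0,0,6],100],
    [[-9,-9,-7.5],[0,0,6],100],
    [[-9,-9,-7.5],[0,0,6],100],
    [[-18.2,-18,-7.5],[0,0,10.28],100],
    [[-18.2,-18,-7.5],[0,0,10.28],100],
    [[-18.2,-18,-7.5],[0,0,10.28],100],
    [[-18.2,-18,-7.5],[0,0,10.28],100]
  ]
}}

```text
time: 1.1
tool_pos: [0.4015, 0.1897, 0.3935]
tool_rot: [-0.0, 0.762, 0.648, 0.0]
contact_force: [0.4, 0.7, -0.5]
gripper_width: 1.003
grasp_force: 0.0
```

```bash
python3 - <<'E'
from h import *
go([.54,.03,.40],-9)
E
```

```text
shift [-5.412, 6.497, -0.262] turn [0.0, -0.001, -0.032] now [0.4015 0.1897 0.3935] F [ 0.4  0.7 -0.5] t 1.1 w 1.003
```

>>> {"op": "jog_arm", "data": {
  "targets": [
    [[-5.4,6.5,-0.3],[0,0,0],100],
    [[-5.4,6.5,-0.3],[0,0,0],100],
    [[-5.4,6.5,-0.3],[0,0,0],100],
    [[-5.4,6.5,-0.3],[0,0,0],100],
    [[-5.4,6.5,-0.3],[0,0,0],100],
    [[-5.4,6.5,-0.3],[0,0,0],100]
  ]
}}

```text
time: 1.85
tool_pos: [0.5398, 0.0338, 0.4011]
tool_rot: [-0.0, 0.76, 0.65, 0.0]
contact_force: [-0.4, -0.4, 0.2]
gripper_width: 1.0
grasp_force: 0.0
```

```bash
python3 - <<'E'
from h import *
im,d,T=shot("wrist","w0"); cv2.imwrite("pics/w0b.png",cv2.resize(im[:,:,::-1],(800,500),interpolation=cv2.INTER_CUBIC)); print(state()["tool_pos"])
E
```

```text
[0.53976585 0.03397542 0.40130549]
```

View pics/w0b.png

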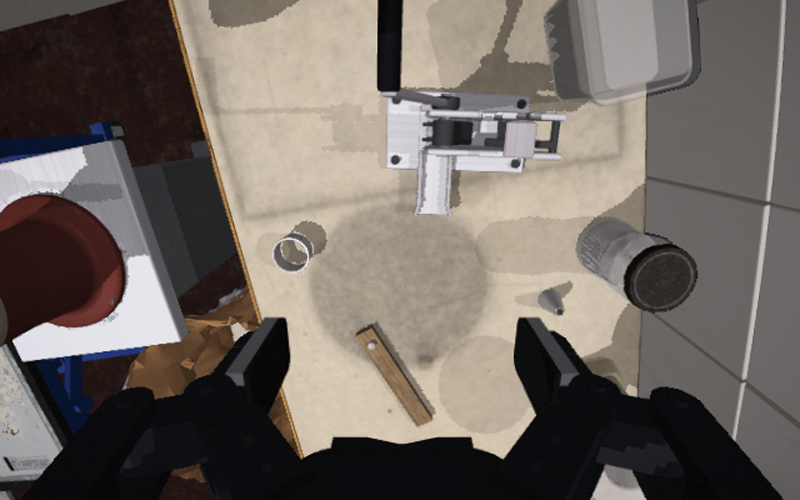

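The wrist view shows the mouth's middle at (433,214), the pad at (519,139), the grip's near end at (389,90), the rivet at (372,346) and the lath running from (366,326) to (425,420). The base plate corners are (387,170), (529,173), (388,96) and (530,96).

```bash
python3 - <<'E'
from h import *
pts=dict(baseFR=(388,169),baseBR=(528,172),baseBL=(529,97),baseFL=(388,97),mouthL=(417,213),mouthR=(450,214),mouth=(433,208),pad=(519,139),gripnear=(389,86),gripmid=(389,45),grip3=(389,20),rivet=(372,346),lf1=(359,330),lf2=(374,324),lr1=(430,416),lr2=(418,424),lmid=(394,372),ring=(292,270))
f=lambda x:None if x is None else x.round(4)
for k,a in pts.items():
    a=(a[0]/1.25-.1,a[1]/1.25-.1); z={"b":.008,"m":.014,"l":.012,"r":.0155}.get(k[0]); 
    if k=="pad": z=.155
    print(k,f(px("w0",a)),None if z is None else f(px("w0",a,z)))
E
```

```text
baseFR [ 5.243e-01  5.690e-02 -5.000e-04] [0.5247 0.0577 0.008 ]
baseBR [ 7.149e-01  2.340e-02 -6.000e-04] [0.7123 0.0247 0.008 ]
baseBL [0.7196 0.121  0.0102] [0.7203 0.1211 0.008 ]
baseFL [0.5399 0.1482 0.0111] [0.5398 0.1484 0.008 ]
mouthL [ 0.5546 -0.0054  0.0218] [ 0.5546 -0.0071  0.014 ]
mouthR [ 0.5986 -0.0133  0.0234] [ 0.5995 -0.0156  0.014 ]
mouth [ 0.5774 -0.0038  0.0131] [ 0.5774 -0.0036  0.014 ]
pad [0.6615 0.0807 0.155 ] [0.6615 0.0807 0.155 ]
gripnear [0.5467 0.139  0.2351] None
gripmid [0.5512 0.1663 0.2359] None
grip3 [0.5539 0.1827 0.2353] None
rivet [ 0.4565 -0.2018  0.0163] [ 0.4564 -0.2023  0.0155]
lf1 [ 0.4384 -0.1806 -0.0008] [ 0.4411 -0.1738  0.012 ]
lf2 [ 0.4635 -0.1739 -0.0008] [ 0.4656 -0.1672  0.012 ]
lr1 [ 0.5267 -0.3545  0.0072] [ 0.527  -0.3503  0.012 ]
lr2 [ 0.5049 -0.3645  0.0109] [ 0.505  -0.3635  0.012 ]
lmid [ 0.4817 -0.2569  0.0109] [ 0.4818 -0.2561  0.012 ]
ring [ 0.3677 -0.0586  0.0251] [ 0.3643 -0.0617  0.0155]
```

```bash
python3 - <<'E'
from h import *
go([.5016,-.3288,.14],19.5)
E
```

```text
shift [-14.576, 0.739, 10.447] turn [0.002, -0.002, -3.552] now [0.5398 0.034  0.4013] F [-0.4  0.9 -0.8] t 1.9 w 0.999
```

>>> {"op": "jog_arm", "data": {
  "targets": [
    [[-14.6,0.75,10.4],[0,0,-3.55],100],
    [[-14.6,0.75,10.4],[0,0,-3.55],100],
    [[-14.6,0.75,10.4],[0,0,-3.55],100],
    [[-14.6,0.75,10.4],[0,0,-3.55],100],
    [[-14.6,0.75,10.4],[0,0,-3.55],100],
    [[-14.6,0.75,10.4],[0,0,-3.55],100],
    [[-14.6,0.75,10.4],[0,0,-3.55],100],
    [[-14.6,0.75,10.4],[0,0,-3.55],100]
  ]
}}

```text
time: 2.9
tool_pos: [0.5001, -0.3306, 0.1382]
tool_rot: [-0.002, 0.578, 0.816, 0.0]
contact_force: [0.7, 0.3, 0.5]
gripper_width: 1.001
grasp_force: 0.0
```

```bash
cat >> h.py <<'E'
def cloud(fn,step=1):
    D=np.load(f"pics/{fn}.npz"); p=camera_params(str(D["name"])); d=D["d"]; h,w=d.shape
    v,u=np.mgrid[0:h:step,0:w:step]; q=np.c_[u.ravel(),v.ravel()].astype(float)
    n=cv2.undistortPoints(q[:,None],K(p),np.array(p["dist"],float))[:,0]; z=d[v,u].ravel()
    P=np.c_[n*z[:,None],z]@D["T"][:3,:3].T+D["T"][:3,3]; P[z<=0]=np.nan
    return P,D["im"][v,u].reshape(-1,3),q
E
python3 - <<'E'
from h import *
shot("wrist","w1"); P,C,q=cloud("w1")
go([.5016,-.3288,.14],19.5)
tab=(np.hypot(P[:,0]-.6,P[:,1]+.1)<.25)&(abs(P[:,2])<.006); print("table z",np.nanmedian(P[tab,2]))
m=(P[:,2]>.0085)&(P[:,2]<.018)&(P[:,0]>.40)&(P[:,0]<.56)&(P[:,1]<-.14)&(P[:,1]>-.40)
X=P[m][:,:2].astype(np.float32); (c,wh,an)=cv2.minAreaRect(X); print(c,wh,an,m.sum(),np.median(P[m,2]))
print(cv2.boxPoints((c,wh,an)).round(4).tolist())
E
```

```text
shift [0.064, 0.07, -0.058] turn [-0.015, -0.021, -0.021] now [ 0.5005 -0.3309  0.1385] F [-0.3 -0.4 -0.8] t 2.95 w 1.001
table z -0.0003875448413090954
(0.4825463593006134, -0.27639544010162354) (0.029977897182106972, 0.1910032033920288) 20.410320281982422 8171 0.011524510594355941
[[0.4352000057697296, -0.19210000336170197], [0.501800000667572, -0.3711000084877014], [0.5299000144004822, -0.36070001125335693], [0.4632999897003174, -0.18170000612735748]]
```

```bash
python3 - <<'E'
from h import *
go([.503,-.328,.001],20.4)
E
```

```text
shift [0.059, 0.145, 5.502] turn [-0.015, -0.021, -0.134] now [ 0.5005 -0.3309  0.1385] F [-0.3 -0.4 -0.8] t 2.95 w 1.001
```

>>> {"op": "jog_arm", "data": {
  "targets": [
    [[0.06,0.14,3.0],[0,0,-0.13],70],
    [[0.06,0.14,4.5],[0,0,-0.13],70],
    [[0.06,0.14,5.5],[0,0,-0.13],70],
    [[0.06,0.14,5.5],[0,0,-0.13],70],
    [[0.06,0.14,5.5],[0,0,-0.13],20],
    [[0.06,0.14,5.5],[0,0,-0.13],20],
    [[0.06,0.14,5.5],[0,0,-0.13],20],
    [[0.06,0.14,5.5],[0,0,-0.13],20]
  ]
}}

```text
time: 3.95
tool_pos: [0.5067, -0.3293, 0.0069]
tool_rot: [0.003, 0.571, 0.821, 0.0]
contact_force: [-0.1, 1.4, 7.1]
gripper_width: 0.323
grasp_force: 59.7
```

>>> {"op": "jog_arm", "data": {
  "targets": [
    [[0,0,-0.6],[0,0,0],20],
    [[0,0,-1.6],[0,0,0],20],
    [[0,0,-1.6],[0,0,0],20],
    [[0,0,-1.6],[0,0,0],20]
  ]
}}

```text
time: 4.45
tool_pos: [0.5043, -0.328, 0.0434]
tool_rot: [-0.0, 0.571, 0.821, -0.0]
contact_force: [-0.1, 0.9, -0.2]
gripper_width: 0.32
grasp_force: 59.1
```

```bash
python3 - <<'E'
from h import *
go([.503,-.328,.041],20.4); s=state(); print(s["tool_rot"],s["grasp_force"])
E
```

```text
shift [0.018, -0.049, 0.095] turn [-0.001, -0.001, 0.002] now [ 0.5043 -0.328   0.0434] F [-0.1  0.9 -0.2] t 4.45 w 0.32
[-8.84346757e-05  5.70571034e-01  8.21248249e-01 -3.13762269e-05] 59.09201502799988
```

```bash
python3 - <<'E'
from h import *
go([.5455,-.199,.06],-9.5)
E
```

```text
shift [4.261, 3.344, -0.665] turn [-0.001, -0.0, 3.74] now [ 0.5043 -0.328   0.0434] F [-0.1  0.9 -0.2] t 4.45 w 0.32
```

>>> {"op": "jog_arm", "data": {
  "targets": [
    [[2,1.6,-0.66],[0,0,1.2],20],
    [[4.26,3.34,-0.66],[0,0,3.74],20],
    [[4.26,3.34,-0.66],[0,0,3.74],20],
    [[4.26,3.34,-0.66],[0,0,3.74],20],
    [[4.26,3.34,-0.66],[0,0,3.74],20],
    [[4.26,3.34,-0.66],[0,0,3.74],20],
    [[4.26,3.34,-0.66],[0,0,3.74],20]
  ]
}}

```text
time: 5.32
tool_pos: [0.5454, -0.2, 0.0599]
tool_rot: [-0.0, 0.763, 0.646, -0.0]
contact_force: [0.3, -0.2, -1.2]
gripper_width: 0.325
grasp_force: 59.2
```

```bash
python3 - <<'E'
from h import *
im,d,T=shot("wrist","w2"); P,C,q=cloud("w2"); go([.5455,-.199,.06],-9.5); print(T[:3,3])
cv2.imwrite("pics/w2b.png",cv2.resize(im[:,:,::-1],(800,500),interpolation=cv2.INTER_CUBIC))
E
```

```text
shift [0.036, -0.003, -0.001] turn [-0.001, 0.0, -0.003] now [ 0.5454 -0.1999  0.06  ] F [ 1.4 -0.3 -0.9] t 5.38 w 0.321
[ 0.55766027 -0.12526395  0.20205845]
```

View pics/w2b.png

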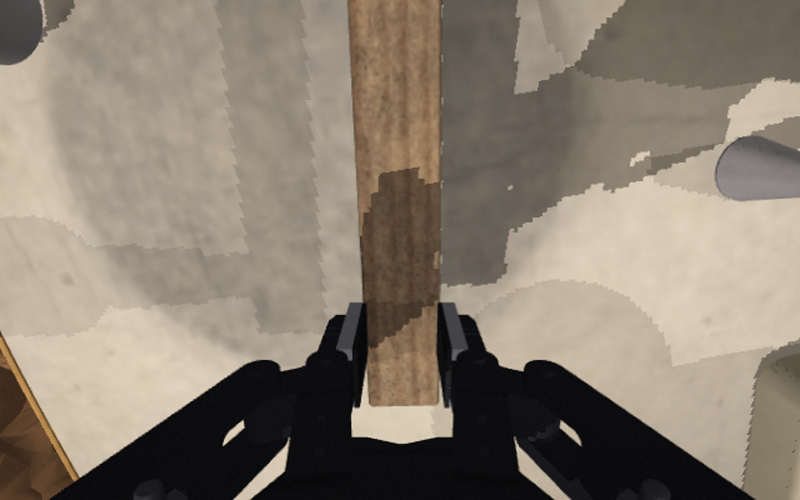

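The lath is held, with its rear end visible at (403,405). Its front runs out of the top of the frame, so I'll fit its pose from depth.

```bash
python3 - <<'E'
from h import *
P,C,q=cloud("w2"); s=state(); A=RT(s["tool_rot"])
Q=A.inv().apply(P-s["tool_pos"])
m=(q[:,0]>290)&(q[:,0]<345)&(q[:,1]<320)&(P[:,2]>.04)&(P[:,2]<.12)
c=np.linalg.lstsq(np.c_[Q[m][:,:2],np.ones(m.sum())],Q[m][:,2],rcond=None)[0]; print("tool z of top: slope x,y, off",c)
m=(q[:,1]<325)&(abs(Q[:,2]-Q[:,:2]@c[:2]-c[2])<.004)&(abs(Q[:,1])<.03)
for lo in np.arange(-.03,.09,.02):
    k=m&(Q[:,0]>lo)&(Q[:,0]<lo+.02)
    if k.sum()>50: print(round(lo,3),Q[k,1].min().round(4),Q[k,1].max().round(4),P[k,2].mean().round(4),k.sum())
print("rear end world/tool",(r:=px("w2",(403/1.25,400/1.25))),A.inv().apply(r-s["tool_pos"]))
im,d,T=shot("scene","s1"); shot("top","t1")
a=cv2.resize(im[170:310,290:430,::-1],(600,600),interpolation=cv2.INTER_CUBIC); cv2.imwrite("pics/s1c.png",a)
E
```

```text
tool z of top: slope x,y, off [ 0.00740955  0.02052528 -0.00456329]
-0.03 -0.0148 0.0154 0.0645 1893
-0.01 -0.0265 0.026 0.0645 2136
0.01 -0.0206 0.0201 0.0644 2576
0.03 -0.0162 0.0142 0.0642 2778
0.05 -0.0167 0.0136 0.064 3103
0.07 -0.0171 0.0134 0.0639 3520
rear end world/tool [ 0.54017565 -0.2336238   0.06501186] [-0.0341375  0.0003947 -0.0050372]
```

View pics/s1c.png

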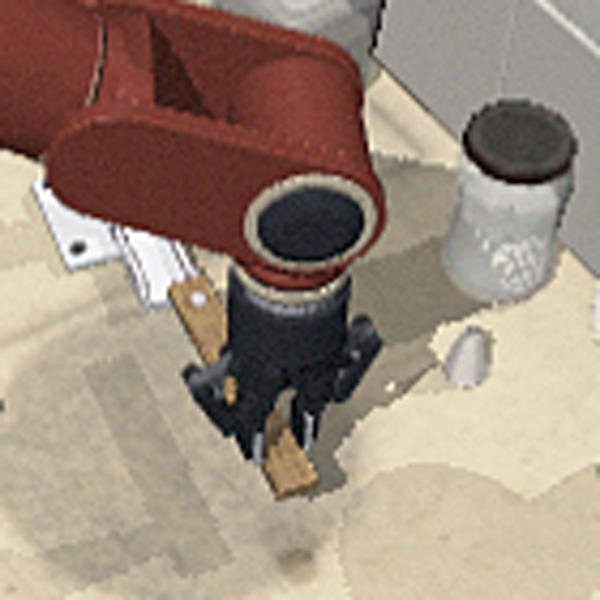

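The lath is held level with its front pointing into the channel mouth, which is at about (155,300) in this crop. The rivet is at (198,299). Next I'll get the channel line more exactly from the w0 depth.

```bash
python3 - <<'E'
from h import *
P,C,q=cloud("w0"); o=np.array([.595,.097]); 
def loc(P,yaw=-9.5,o=o):
    y=np.radians(yaw); M=np.array([[np.cos(y),np.sin(y)],[-np.sin(y),np.cos(y)]]); return (P[:,:2]-o)@M.T*1000
L=loc(P); z=P[:,2]*1000
m=(abs(z-155)<3)&(abs(L[:,0]-68)<30)&(abs(L[:,1]+3)<30); print("pad",cv2.minAreaRect(L[m].astype(np.float32)),np.median(z[m]),m.sum())
m=(z>200)&(abs(L[:,0]+50)<40)
print("grip z",np.percentile(z[m],95)); 
for lo in range(30,110,15):
    k=m&(L[:,1]>lo)&(L[:,1]<lo+15)
    if k.sum()>5: print(lo,np.percentile(L[k,0],[2,50,98]).round(1),np.percentile(z[k],90).round(1))
for lo in range(-110,-25,10):
    k=(L[:,1]>lo)&(L[:,1]<lo+10)&(abs(L[:,0])<40)
    a=k&(z>19)&(z<28); f=k&(z>11)&(z<17)
    x=np.sort(L[a,0]); print(lo,"rails",x[x<0][[0,-1]].round(1) if (x<0).any() else '',x[x>0][[0,-1]].round(1) if (x>0).any() else '',"floor",np.percentile(L[f,0],[5,95]).round(1),np.median(z[f]).round(1))
m=(abs(z-8)<6)&(abs(L[:,0]-15)<115)&(L[:,1]>-45)&(L[:,1]<55)
print("base",cv2.minAreaRect(L[m].astype(np.float32)),np.median(z[m]))
E
```

```text
pad ((69.61605072021484, -5.637384414672852), (33.141700744628906, 30.713031768798828), 88.89750671386719) 154.47814339508608 697
grip z 494.55265111594855
30 [-63.2 -53.7 -38.3] 235.9
45 [-63.2 -54.7 -46.5] 236.2
60 [-63.1 -54.3 -45.8] 236.1
75 [-63.1 -53.9 -45.9] 236.2
90 [-63.1 -51.7 -45.1] 235.8
-110 rails [-27.2 -20.6] [18.1 23.8] floor [-18.4  16.2] 13.5
-100 rails [-24.1 -19. ] [16.2 21.7] floor [-16.8  14.9] 13.6
-90 rails [-22.8 -19.2] [15.9 20.8] floor [-15.7  13.7] 13.5
-80 rails [-23.  -17.9] [16.1 20.8] floor [-15.8  14.9] 13.5
-70 rails [-22.9 -17.9] [16.6 20.3] floor [-16.   14.6] 13.3
-60 rails [-21.8 -18.2] [16.3 21.4] floor [-14.8  14.3] 13.6
-50 rails [-22.  -18.5] [16.4 21. ] floor [-36.5  35.3] 12.9
-40 rails [-22.2 -17.2] [16.8 22.1] floor [-35.   35.2] 12.7
-30 rails [-22.1 -17.2]  floor [-37.6 -13.5] 11.9
base ((11.10443115234375, 0.9857559204101562), (219.43600463867188, 97.6598129272461), 1.882227897644043) 11.545280705861249
```

```bash
cat >> h.py <<'E'
PO=np.array([.5945,.0961]); PY=-10.
def W(x,y,z): a=np.radians(PY); return np.array([PO[0]+(x*np.cos(a)-y*np.sin(a))/1e3,PO[1]+(x*np.sin(a)+y*np.cos(a))/1e3,z/1e3])
def L(p): a=np.radians(PY); d=(np.array(p)[:2]-PO)*1e3; return np.array([d[0]*np.cos(a)+d[1]*np.sin(a),-d[0]*np.sin(a)+d[1]*np.cos(a),p[2]*1e3])
E
python3 - <<'E'
from h import *
ly=-11.15
# lath centre in tool: x=.065,y=-.002 ; tool yaw ly
def tcp(cy,z):
    y=np.radians(ly); Y=np.array([np.cos(y),np.sin(y),0]);X=np.cross(Y,[0,0,-1.]); p=W(0,cy,0)-.065*X+.002*Y; p[2]=z; return p
for cy,z in((-218,.045),(-218,.0242),(-75,.0242)): p=tcp(cy,z); print(p.round(4)); go(p,ly)
E
```

```text
[ 0.546  -0.1827  0.045 ]
shift [0.669, -0.092, 0.602] turn [0.0, 0.0, 0.204] now [ 0.5456 -0.1996  0.0601] F [-0.1 -0.5 -0.9] t 5.47 w 0.324
[ 0.546  -0.1827  0.0242]
shift [0.669, -0.092, 1.434] turn [0.0, 0.0, 0.204] now [ 0.5456 -0.1996  0.0601] F [-0.1 -0.5 -0.9] t 5.47 w 0.324
[ 0.5709 -0.0419  0.0242]
shift [6.389, -0.044, 1.434] turn [0.0, 0.0, 0.204] now [ 0.5456 -0.1996  0.0601] F [-0.1 -0.5 -0.9] t 5.47 w 0.324
```

>>> {"op": "jog_arm", "data": {
  "targets": [
    [[0.4,-0.09,0.7],[0,0,0.2],20],
    [[0.67,-0.09,1.43],[0,0,0.2],20],
    [[0.67,-0.09,1.43],[0,0,0.2],20],
    [[0.67,-0.09,1.43],[0,0,0.2],20],
    [[1.2,-0.09,1.43],[0,0,0.2],20],
    [[1.7,-0.08,1.43],[0,0,0.2],20],
    [[1.7,-0.08,1.43],[0,0,0.2],20],
    [[1.7,-0.08,1.43],[0,0,0.2],20]
  ]
}}

```text
time: 6.48
tool_pos: [0.5508, -0.1567, 0.0245]
tool_rot: [0.0, 0.772, 0.636, -0.0]
contact_force: [0.3, 0.1, -0.9]
gripper_width: 0.323
grasp_force: 59.2
```

```bash
python3 - <<'E'
from h import *
go([.5709,-.0419,.0242],-11.15)
shot("top","t2")
a=cv2.imread("pics/t2.png")[170:250,260:360]; cv2.imwrite("pics/t2c.png",cv2.resize(a,(700,560),interpolation=cv2.INTER_CUBIC))
E
```

```text
shift [4.663, -0.093, 0.01] turn [0.002, 0.002, 0.011] now [ 0.5508 -0.1567  0.0245] F [ 0.3  0.1 -0.9] t 6.47 w 0.323
```

View pics/t2c.png

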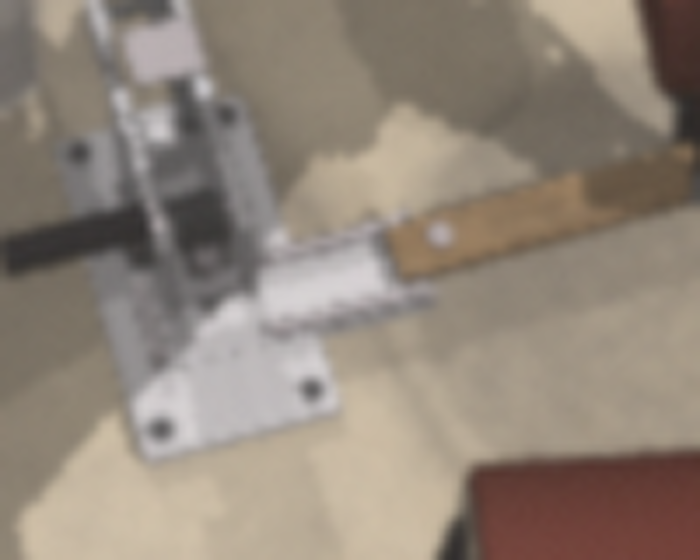

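The front of the lath is at the mouth, at about (394,251), and may sit a little toward the upper (back) rail. I'll check this with numbers.

```bash
python3 - <<'E'
from h import *
t=lambda x,y:(260+x/7-.43,170+y/7-.43)
for n,a,z in(("lathfrontUp",(388,228),.0265),("lathfrontLow",(402,280),.0265),("lathbackUp",(600,172),.028),("lathLow",(620,224),.028),("rivet",(440,235),.030),("railUp out0",(285,240),.024),("railUp1",(400,213),.024),("railLo0",(268,333),.014),("railLo1",(432,299),.014),("railLoTop",(270,318),.024),("pad",(160,50),.155)):
    print(n,L(px("t2",t(*a),z)).round(1))
P,C,q=cloud("t2"); Q=np.array([L(p) for p in P[(q[:,0]>290)&(q[:,0]<345)&(q[:,1]>190)&(q[:,1]<222)]])
for lo in range(-140,-30,10):
    k=(Q[:,1]>lo)&(Q[:,1]<lo+10)&(abs(Q[:,0])<40)
    print(lo,"z>19",np.sort(Q[k&(Q[:,2]>19)][:,0]).round(0).tolist())
E
```

```text
lathfrontUp [ 16.2 -94.4  26.5]
lathfrontLow [-13.6 -92.4  26.5]
lathbackUp [  14.5 -204.6   28. ]
lathLow [ -16.4 -204.5   28. ]
rivet [   3.  -117.2   30. ]
railUp out0 [ 26.1 -44.1  24. ]
railUp1 [  23.8 -103.    24. ]
railLo0 [-15.9 -22.7  14. ]
railLo1 [ -21.9 -105.4   14. ]
railLoTop [-13.3 -24.9  24. ]
pad [ 71.5  -0.4 155. ]
-140 z>19 [-18.0, -16.0, -14.0, -13.0, -12.0, -8.0, -8.0, -8.0, -7.0, -6.0, -4.0, -3.0, -1.0, -1.0, 1.0, 2.0, 5.0, 5.0, 5.0, 6.0, 8.0, 10.0, 10.0, 11.0, 14.0, 16.0]
-130 z>19 [-14.0, -14.0, -13.0, -12.0, -11.0, -11.0, -10.0, -6.0, -6.0, -4.0, -2.0, -1.0, -0.0, 1.0, 2.0, 4.0, 7.0, 7.0, 10.0, 12.0, 12.0, 14.0, 18.0]
-120 z>19 [-15.0, -14.0, -13.0, -13.0, -12.0, -12.0, -11.0, -11.0, -9.0, -9.0, -8.0, -4.0, -2.0, -1.0, -0.0, 1.0, 2.0, 3.0, 4.0, 4.0, 5.0, 10.0, 13.0, 14.0, 15.0, 16.0, 16.0]
-110 z>19 [-26.0, -25.0, -20.0, -17.0, -15.0, -14.0, -12.0, -11.0, -6.0, -6.0, -5.0, -4.0, -3.0, -1.0, -0.0, 0.0, 0.0, 5.0, 6.0, 6.0, 7.0, 9.0, 12.0, 13.0, 13.0, 14.0, 20.0, 23.0, 23.0]
-100 z>19 [-25.0, -24.0, -20.0, -20.0, -19.0, -17.0, -16.0, -15.0, -14.0, -13.0, -12.0, -9.0, -7.0, -6.0, -5.0, -5.0, -4.0, -4.0, 1.0, 2.0, 4.0, 4.0, 5.0, 7.0, 7.0, 8.0, 9.0, 10.0, 11.0, 16.0, 17.0, 18.0, 22.0, 22.0]
-90 z>19 [-23.0, -22.0, -22.0, -21.0, -17.0, -17.0, 2.0, 6.0, 14.0, 18.0, 18.0, 20.0, 20.0, 23.0]
-80 z>19 [-24.0, -23.0, -20.0, -17.0, 4.0, 5.0, 7.0, 19.0, 19.0, 23.0]
-70 z>19 [-25.0, -24.0, -22.0, -22.0, -22.0, -20.0, -18.0, -17.0, -14.0, -9.0, 3.0, 17.0, 18.0, 18.0, 19.0, 21.0, 23.0]
-60 z>19 [-26.0, -24.0, -23.0, -21.0, -21.0, -19.0, -18.0, 9.0, 11.0, 16.0, 17.0, 20.0, 20.0, 20.0]
-50 z>19 [-23.0, -22.0, -21.0, -19.0, -9.0, 7.0, 11.0, 15.0, 16.0, 19.0, 19.0, 20.0]
-40 z>19 [-21.0, -20.0, -19.0, -18.0, -15.0, -11.0, -9.0, 1.0, 8.0, 15.0, 15.0, 16.0, 17.0, 18.0, 23.0]
```

>>> {"op": "jog_arm", "data": {
  "targets": [
    [[0.4,-0.03,0],[0,0,-0.03],20],
    [[0.8,-0.04,0],[0,0,-0.06],20],
    [[1.2,-0.05,0],[0,0,-0.06],20],
    [[1.6,-0.05,0],[0,0,-0.06],20],
    [[1.6,-0.05,0],[0,0,-0.06],20]
  ]
}}

```text
time: 7.15
tool_pos: [0.5573, -0.1166, 0.0242]
tool_rot: [-0.0, 0.769, 0.639, -0.0]
contact_force: [1.1, -0.6, -0.8]
gripper_width: 0.323
grasp_force: 59.2
```

```bash
python3 - <<'E'
from h import *
go([.5709,-.0419,.0242],-11.15); s=state(); print(s["ft_torque"].round(2))
E
```

```text
shift [3.036, -0.01, 0.001] turn [-0.001, 0.0, 0.076] now [ 0.5573 -0.1166  0.0242] F [ 1.1 -0.6 -0.8] t 7.15 w 0.323
[-0.08  0.03  0.02]
```

>>> {"op": "jog_arm", "data": {
  "targets": [
    [[0.5,0,0],[0,0,0],20],
    [[1.0,0,0],[0,0,0],20],
    [[1.5,0,0],[0,0,0],20],
    [[2.0,0,0],[0,0,0],20],
    [[2.4,0,0],[0,0,0],20],
    [[2.4,0,0],[0,0,0],20]
  ]
}}

```text
time: 7.9
tool_pos: [0.5683, -0.0577, 0.0243]
tool_rot: [-0.0, 0.769, 0.639, -0.0]
contact_force: [0.2, 0.7, -0.4]
gripper_width: 0.319
grasp_force: 59.2
```

```bash
python3 - <<'E'
from h import *
go([.5709,-.0419,.0242],-11.15); s=state(); print(s["ft_torque"].round(2))
E
```

```text
shift [0.641, -0.013, 0.002] turn [-0.001, 0.001, 0.075] now [ 0.5683 -0.0577  0.0243] F [ 0.2  0.7 -0.4] t 7.9 w 0.319
[-0.07  0.03 -0.03]
```

>>> {"op": "jog_arm", "data": {
  "targets": [
    [[0.25,0,0.03],[0,0,0],20],
    [[0.45,0,0.04],[0,0,0],20],
    [[0.55,0,0.04],[0,0,0],20],
    [[0.6,0,0.04],[0,0,0],20],
    [[0.6,0,0.04],[0,0,0],20]
  ]
}}

```text
time: 8.52
tool_pos: [0.571, -0.0437, 0.0233]
tool_rot: [0.0, 0.769, 0.639, -0.0]
contact_force: [-0.3, -1.0, -1.1]
gripper_width: 0.324
grasp_force: 59.2
```

>>> {"op": "jog_arm", "data": {
  "targets": [
    [[0.06,0,0],[0,0,0],20],
    [[0.12,0,0],[0,0,0],20],
    [[0.16,0,0],[0,0,0],20],
    [[0.16,0,0],[0,0,0],20]
  ]
}}

```text
time: 9.02
tool_pos: [0.5717, -0.0397, 0.0233]
tool_rot: [0.0, 0.769, 0.639, -0.0]
contact_force: [-0.8, 0.2, -0.5]
gripper_width: 0.324
grasp_force: 59.2
```

>>> {"op": "jog_arm", "data": {
  "targets": [
    [[0.06,0,0],[0,0,0],20],
    [[0.12,0,0],[0,0,0],20],
    [[0.16,0,0],[0,0,0],20],
    [[0.16,0,0],[0,0,0],20]
  ]
}}

```text
time: 9.52
tool_pos: [0.572, -0.0389, 0.0233]
tool_rot: [0.002, 0.769, 0.639, -0.003]
contact_force: [-2.2, -11.4, 0.1]
gripper_width: 0.324
grasp_force: 59.2
```

>>> {"op": "jog_arm", "data": {
  "targets": [
    [[-0.03,0,0.05],[0,0,0],20],
    [[-0.03,0,0.05],[0,0,0],20],
    [[-0.03,0,0.05],[0,0,0],60],
    [[-0.03,0,0.05],[0,0,0],60],
    [[-0.03,0,0.05],[0,0,0],60],
    [[-0.03,0,0.05],[0,0,0],60]
  ]
}}

```text
time: 10.28
tool_pos: [0.5724, -0.0364, 0.0221]
tool_rot: [-0.0, 0.769, 0.639, 0.0]
contact_force: [0.0, 0.6, -0.6]
gripper_width: 0.602
grasp_force: 0.0
```

```bash
python3 - <<'E'
from h import *
im,d,T=shot("wrist","w3"); P,C,q=cloud("w3"); s=state(); go([.572,-.0389,.02],-10)
Q=np.array([L(p) for p in P]); m=(abs(Q[:,0])<20)&(Q[:,1]<-115)&(Q[:,1]>-195)&(Q[:,2]>18)&(Q[:,2]<34)
for lo in range(-190,-110,10):
    k=m&(Q[:,1]>lo)&(Q[:,1]<lo+10)
    if k.sum()>5: print(lo,k.sum(),np.percentile(Q[k,0],[1,99]).round(1),np.median(Q[k,2]).round(1))
cv2.imwrite("pics/w3b.png",cv2.resize(im[:,:,::-1],(800,500)))
print([ (v,px("w3",(322,v)).round(4).tolist(),L(px("w3",(322,v))).round(1).tolist()) for v in range(300,335,4)])
E
```

```text
shift [-0.102, 0.005, 0.082] turn [0.0, -0.001, -0.075] now [ 0.5723 -0.0364  0.0221] F [-0.2  0.4 -0.7] t 10.32 w 0.603
-180 377 [-13.2  15.6] 25.4
-170 883 [-13.1  15.9] 25.4
-160 952 [-13.3  16.3] 25.4
-150 994 [-13.4  16.1] 25.4
-140 1072 [-13.5  15.9] 25.5
-130 1128 [-13.6  15.6] 25.5
-120 589 [-13.9  15.5] 25.4
[(300, [0.5684, -0.0589, 0.0254], [1.2, -157.2, 25.4]), (304, [0.5679, -0.0613, 0.0253], [1.2, -159.7, 25.3]), (308, [0.5675, -0.0638, 0.0253], [1.1, -162.2, 25.3]), (312, [0.567, -0.0661, 0.0255], [1.1, -164.5, 25.5]), (316, [0.5665, -0.0688, 0.0253], [1.1, -167.3, 25.3]), (320, [0.5661, -0.0713, 0.0254], [1.1, -169.8, 25.4]), (324, [0.5657, -0.0734, 0.0259], [1.0, -171.9, 25.9]), (328, [0.5612, -0.0976, -0.0004], [0.9, -196.6, -0.4]), (332, [0.5606, -0.1009, -0.0006], [0.9, -199.9, -0.6])]
```

```bash
python3 - <<'E'
from h import *
print(W(-53.6,78,0)); p=W(-53.6,78,330); go([.5723,-.0364,.33],-10); go(p,-10); p=W(-53.6,78,207); go(p,-10)
E
```

```text
[0.55525886 0.18222255 0.        ]
shift [0.001, -0.001, -12.318] turn [0.0, -0.001, -0.075] now [ 0.5723 -0.0364  0.0221] F [-0.2  0.4 -0.7] t 10.32 w 0.603
shift [8.471, -2.28, -12.316] turn [0.0, -0.001, -0.075] now [ 0.5723 -0.0364  0.0221] F [-0.2  0.4 -0.7] t 10.32 w 0.603
shift [8.47, -2.281, -7.396] turn [0.0, -0.001, -0.075] now [ 0.5723 -0.0364  0.0221] F [-0.2  0.4 -0.7] t 10.32 w 0.603
```

>>> {"op": "jog_arm", "data": {
  "targets": [
    [[0,0,-1.5],[0,0,0],60],
    [[0,0,-4],[0,0,0],80],
    [[0,0,-8],[0,0,-0.08],100],
    [[0,0,-12.3],[0,0,-0.08],100],
    [[0,0,-12.3],[0,0,-0.08],100],
    [[0,0,-12.3],[0,0,-0.08],100],
    [[4,-1.1,-12.3],[0,0,-0.08],100],
    [[8.47,-2.28,-12.3],[0,0,-0.08],100]
  ]
}}

```text
time: 11.32
tool_pos: [0.5621, 0.0888, 0.3288]
tool_rot: [-0.0, 0.767, 0.642, -0.0]
contact_force: [0.9, 0.8, 0.3]
gripper_width: 1.006
grasp_force: 0.0
```

```bash
python3 - <<'E'
from h import *
p=W(-53.6,78,330); go(p,-10); p=W(-53.6,78,207); go(p,-10)
E
```

```text
shift [3.63, -0.923, -0.048] turn [-0.006, -0.0, -0.013] now [0.5621 0.0888 0.3288] F [0.9 0.8 0.3] t 11.32 w 1.006
shift [3.629, -0.919, 4.872] turn [-0.006, -0.0, -0.013] now [0.5621 0.0888 0.3288] F [0.9 0.8 0.3] t 11.32 w 1.006
```

>>> {"op": "jog_arm", "data": {
  "targets": [
    [[3.63,-0.92,0.5],[0,0,0],100],
    [[3.63,-0.92,0.5],[0,0,0],100],
    [[3.63,-0.92,0.5],[0,0,0],100],
    [[3.63,-0.92,0.5],[0,0,0],100]
  ]
}}

```text
time: 11.82
tool_pos: [0.5553, 0.1809, 0.3162]
tool_rot: [-0.0, 0.766, 0.643, -0.001]
contact_force: [0.0, -1.2, -0.6]
gripper_width: 1.001
grasp_force: 0.0
```

```bash
python3 - <<'E'
from h import *
im,d,T=shot("wrist","w4"); P,C,q=cloud("w4"); Q=np.array([L(p) for p in P]); go(W(-53.6,78,207),-10)
for lo in range(30,115,12):
    k=(Q[:,1]>lo)&(Q[:,1]<lo+12)&(abs(Q[:,0]+54)<30)&(Q[:,2]>210)&(Q[:,2]<245)
    if k.sum()>5: print(lo,k.sum(),np.percentile(Q[k,0],[2,98]).round(1),np.percentile(Q[k,2],95).round(1))
cv2.imwrite("pics/w4b.png",cv2.resize(im[:,:,::-1],(800,500)))
E
```

```text
shift [0.069, -0.02, 4.383] turn [-0.004, 0.004, -0.004] now [0.5555 0.1805 0.3166] F [ 0.4 -0.2 -0. ] t 11.88 w 0.998
30 290 [-63.4 -40.7] 236.0
42 306 [-63.3 -46.5] 236.4
54 321 [-63.2 -46.2] 236.2
66 340 [-63.  -45.9] 236.3
78 345 [-62.9 -46.1] 236.3
90 335 [-62.8 -46.2] 236.3
```

>>> {"op": "jog_arm", "data": {
  "targets": [
    [[0.07,-0.06,1.5],[0,0,0],70],
    [[0.07,-0.06,3.0],[0,0,0],70],
    [[0.07,-0.06,4.38],[0,0,0],70],
    [[0.07,-0.06,4.38],[0,0,0],70],
    [[0.07,-0.06,4.38],[0,0,0],70]
  ]
}}

```text
time: 12.5
tool_pos: [0.5553, 0.1828, 0.2093]
tool_rot: [0.001, 0.766, 0.642, 0.001]
contact_force: [0.9, -0.1, 0.7]
gripper_width: 0.7
grasp_force: 0.0
```

```bash
python3 - <<'E'
from h import *
go(W(-54.6,78,207),-10)
# arc in tool units from angle a0: shift tool y = press x, tool z = -world z
r=130;a0=np.radians(65.0)
for a in list(range(60,14,-5)):
    b=np.radians(a); print(a,round((-r*np.cos(b)+r*np.cos(a0))/25,2),round(-(r*np.sin(b)-r*np.sin(a0))/25,2))
E
```

```text
shift [-0.021, -0.037, 0.092] turn [0.015, -0.005, -0.006] now [0.5553 0.1828 0.2093] F [ 0.9 -0.1  0.7] t 12.5 w 0.7
60 -0.4 0.21
55 -0.78 0.45
50 -1.14 0.73
45 -1.48 1.04
40 -1.79 1.37
35 -2.06 1.73
30 -2.31 2.11
25 -2.52 2.52
20 -2.69 2.93
15 -2.83 3.37
```

>>> {"op": "jog_arm", "data": {
  "targets": [
    [[0,-0.03,0],[0,0,0],5],
    [[0,-0.03,0],[0,0,0],5],
    [[0,-0.03,0],[0,0,0],5],
    [[0,-0.03,0],[0,0,0],5],
    [[0,-0.03,0],[0,0,0],5],
    [[0,-0.03,0],[0,0,0],5]
  ]
}}

```text
time: 13.25
tool_pos: [0.5541, 0.1839, 0.2088]
tool_rot: [0.0, 0.766, 0.643, 0.001]
contact_force: [-1.1, 1.5, 5.2]
gripper_width: 0.187
grasp_force: 58.5
```

```bash
python3 - <<'E'
from h import *
s=state(); print(L(s["tool_pos"]).round(1),s["contact_force"].round(1),s["ft_torque"].round(2),s["gripper_width"])
E
```

```text
[-55.   79.4 208.8] [-1.1  1.5  5.2] [ 0.11  0.11 -0.12] 0.18698516343362448
```

>>> {"op": "jog_arm", "data": {
  "targets": [
    [[0,-0.2,0.1],[0,0,0],5],
    [[0,-0.4,0.21],[0,0,0],5],
    [[0,-0.6,0.33],[0,0,0],5],
    [[0,-0.78,0.45],[0,0,0],5],
    [[0,-0.96,0.59],[0,0,0],5],
    [[0,-1.14,0.73],[0,0,0],5],
    [[0,-1.31,0.88],[0,0,0],5],
    [[0,-1.48,1.04],[0,0,0],5]
  ]
}}

```text
time: 14.25
tool_pos: [0.5201, 0.1898, 0.1842]
tool_rot: [0.003, 0.766, 0.643, 0.004]
contact_force: [7.7, -1.8, 9.6]
gripper_width: 0.191
grasp_force: 61.3
```

```bash
cat >> h.py <<'E'
def lev(dz=19.0):
    s=state(); p=L(s["tool_pos"]); x,z=p[0],p[2]+dz-110; a=np.arctan2(z,-x); F=s["contact_force"]; y=np.radians(PY)
    fx=F[0]*np.cos(y)+F[1]*np.sin(y); fz=F[2]
    print("ang",np.degrees(a).round(1),"r",np.hypot(x,z).round(1),"loc",p.round(1),"Ftan(resist)",(fx*np.sin(a)+fz*np.cos(a)).round(1),"Frad",(-fx*np.cos(a)+fz*np.sin(a)).round(1),"tq",s["ft_torque"].round(2),"w",round(s["gripper_width"],3),"t",round(s["time"],1))
E
python3 -c "
from h import *
lev()"
```

```text
ang 46.2 r 129.2 loc [-89.5  79.3 184.2] Ftan(resist) 12.4 Frad 1.5 tq [-0.51 -2.08 -0.03] w 0.191 t 14.2
```

>>> {"op": "jog_arm", "data": {
  "targets": [
    [[0,-0.16,0.16],[0,0,0],5],
    [[0,-0.31,0.33],[0,0,0],5],
    [[0,-0.45,0.51],[0,0,0],5],
    [[0,-0.58,0.69],[0,0,0],5],
    [[0,-0.71,0.88],[0,0,0],5],
    [[0,-0.83,1.07],[0,0,0],5],
    [[0,-0.94,1.27],[0,0,0],5],
    [[0,-1.04,1.48],[0,0,0],5]
  ]
}}

```text
time: 15.25
tool_pos: [0.4942, 0.1939, 0.1459]
tool_rot: [0.003, 0.766, 0.643, 0.003]
contact_force: [9.2, -3.4, -2.0]
gripper_width: 0.187
grasp_force: 65.5
```

```bash
python3 -c "
from h import *
lev()
for a in range(23,-24,-2):
    b=np.radians(a);a0=np.radians(25); print(a,round((-130*np.cos(b)+130*np.cos(a0))/25,2),round(-(130*np.sin(b)-130*np.sin(a0))/25,2))"
```

```text
ang 25.4 r 128.1 loc [-115.8   78.8  145.9] Ftan(resist) 2.3 Frad -9.6 tq [-0.6  -1.39  0.  ] w 0.187 t 15.2
23 -0.07 0.17
21 -0.14 0.33
19 -0.2 0.5
17 -0.26 0.68
15 -0.31 0.85
13 -0.35 1.03
11 -0.39 1.21
9 -0.42 1.38
7 -0.45 1.56
5 -0.47 1.74
3 -0.48 1.93
1 -0.49 2.11
-1 -0.49 2.29
-3 -0.48 2.47
-5 -0.47 2.65
-7 -0.45 2.83
-9 -0.42 3.01
-11 -0.39 3.19
-13 -0.35 3.37
-15 -0.31 3.54
-17 -0.26 3.72
-19 -0.2 3.89
-21 -0.14 4.06
-23 -0.07 4.23
```

>>> {"op": "jog_arm", "data": {
  "targets": [
    [[0,0.05,0.08],[0,0,0],5],
    [[0,0.01,0.17],[0,0,0],5],
    [[0,0.01,0.17],[0,0,0],5]
  ]
}}

```text
time: 15.62
tool_pos: [0.4921, 0.1945, 0.1406]
tool_rot: [0.0, 0.766, 0.643, 0.001]
contact_force: [4.2, 1.6, 3.6]
gripper_width: 0.189
grasp_force: 66.3
```

```bash
python3 -c "
from h import *
lev()"
```

```text
ang 22.8 r 128.0 loc [-118.    79.1  140.6] Ftan(resist) 4.8 Frad -2.1 tq [ 0.04 -0.9  -0.  ] w 0.189 t 15.6
```

>>> {"op": "jog_arm", "data": {
  "targets": [
    [[0,-0.04,0.11],[0,0,0],5],
    [[0,-0.07,0.22],[0,0,0],5],
    [[0,-0.07,0.22],[0,0,0],5]
  ]
}}

```text
time: 16.0
tool_pos: [0.4893, 0.1948, 0.1338]
tool_rot: [-0.001, 0.766, 0.643, -0.001]
contact_force: [4.0, 2.8, 1.6]
gripper_width: 0.187
grasp_force: 67.1
```

```bash
python3 -c "
from h import *
lev()"
```

```text
ang 19.5 r 128.1 loc [-120.8   78.9  133.8] Ftan(resist) 2.7 Frad -2.7 tq [ 0.25 -0.58  0.01] w 0.187 t 16.0
```

>>> {"op": "jog_arm", "data": {
  "targets": [
    [[0,-0.02,0.06],[0,0,0],5],
    [[0,-0.03,0.12],[0,0,0],5],
    [[0,-0.03,0.12],[0,0,0],5]
  ]
}}

```text
time: 16.38
tool_pos: [0.4888, 0.1951, 0.1317]
tool_rot: [-0.001, 0.766, 0.643, -0.0]
contact_force: [-0.8, 3.8, 4.1]
gripper_width: 0.19
grasp_force: 67.5
```

```bash
python3 -c "
from h import *
lev()"
```

```text
ang 18.6 r 127.9 loc [-121.3   79.2  131.7] Ftan(resist) 3.4 Frad 2.7 tq [ 0.45 -0.19 -0.03] w 0.19 t 16.4
```

>>> {"op": "jog_arm", "data": {
  "targets": [
    [[0,-0.02,0.08],[0,0,0],5],
    [[0,-0.03,0.16],[0,0,0],5],
    [[0,-0.03,0.16],[0,0,0],5]
  ]
}}

```text
time: 16.75
tool_pos: [0.4881, 0.1957, 0.1284]
tool_rot: [-0.001, 0.766, 0.643, 0.0]
contact_force: [-3.5, 4.8, 6.1]
gripper_width: 0.191
grasp_force: 67.9
```

```bash
python3 -c "
from h import *
lev()"
```

```text
ang 17.0 r 127.7 loc [-122.1   79.6  128.4] Ftan(resist) 4.6 Frad 5.9 tq [ 0.5  -0.03 -0.1 ] w 0.191 t 16.8
```

>>> {"op": "jog_arm", "data": {
  "targets": [
    [[0,-0.05,0.08],[0,0,0],5],
    [[0,-0.09,0.16],[0,0,0],5],
    [[0,-0.09,0.16],[0,0,0],5]
  ]
}}

```text
time: 17.12
tool_pos: [0.4859, 0.1953, 0.1229]
tool_rot: [-0.0, 0.766, 0.643, -0.0]
contact_force: [1.5, 2.8, 0.4]
gripper_width: 0.192
grasp_force: 68.2
```

```bash
python3 -c "
from h import *
lev()"
```

```text
ang 14.4 r 128.3 loc [-124.2   78.8  122.9] Ftan(resist) 0.7 Frad -0.9 tq [ 0.48 -0.34 -0.02] w 0.192 t 17.1
```

>>> {"op": "jog_arm", "data": {
  "targets": [
    [[0,-0.02,0.08],[0,0,0],5],
    [[0,-0.04,0.16],[0,0,0],5],
    [[0,-0.04,0.16],[0,0,0],5]
  ]
}}

```text
time: 17.5
tool_pos: [0.4853, 0.1956, 0.1199]
tool_rot: [-0.0, 0.766, 0.643, 0.0]
contact_force: [-0.3, 3.8, 2.8]
gripper_width: 0.189
grasp_force: 68.5
```

```bash
python3 -c "
from h import *
lev()"
```

```text
ang 13.0 r 128.1 loc [-124.8   79.   119.9] Ftan(resist) 2.5 Frad 1.5 tq [ 0.58 -0.21 -0.06] w 0.189 t 17.5
```

>>> {"op": "jog_arm", "data": {
  "targets": [
    [[0,-0.02,0.1],[0,0,0],5],
    [[0,-0.05,0.2],[0,0,0],5],
    [[0,-0.05,0.2],[0,0,0],5]
  ]
}}

```text
time: 17.88
tool_pos: [0.4836, 0.1955, 0.1138]
tool_rot: [-0.0, 0.766, 0.643, -0.001]
contact_force: [2.2, 4.4, -1.1]
gripper_width: 0.189
grasp_force: 69.2
```

```bash
python3 -c "
from h import *
lev()"
```

```text
ang 10.2 r 128.5 loc [-126.5   78.7  113.8] Ftan(resist) -0.8 Frad -1.6 tq [ 0.57 -0.19 -0.04] w 0.189 t 17.9
```

>>> {"op": "jog_arm", "data": {
  "targets": [
    [[0,-0.01,0.05],[0,0,0],5],
    [[0,-0.015,0.1],[0,0,0],5],
    [[0,-0.015,0.1],[0,0,0],5]
  ]
}}

```text
time: 18.25
tool_pos: [0.4836, 0.1958, 0.1124]
tool_rot: [-0.0, 0.766, 0.643, -0.0]
contact_force: [-1.1, 4.2, 2.6]
gripper_width: 0.187
grasp_force: 69.7
```

```bash
python3 -c "
from h import *
lev()"
```

```text
ang 9.6 r 128.3 loc [-126.5   79.   112.4] Ftan(resist) 2.2 Frad 2.3 tq [ 0.62  0.15 -0.05] w 0.187 t 18.2
```

>>> {"op": "jog_arm", "data": {
  "targets": [
    [[0,-0.01,0.05],[0,0,0],5],
    [[0,-0.02,0.1],[0,0,0],5],
    [[0,-0.02,0.1],[0,0,0],5]
  ]
}}

```text
time: 18.62
tool_pos: [0.4836, 0.1962, 0.1109]
tool_rot: [0.0, 0.766, 0.643, 0.0]
contact_force: [-2.9, 4.9, 6.5]
gripper_width: 0.19
grasp_force: 70.1
```

```bash
python3 -c "
from h import *
lev()"
```

```text
ang 8.9 r 128.1 loc [-126.6   79.3  110.9] Ftan(resist) 5.9 Frad 4.7 tq [ 0.59  0.31 -0.1 ] w 0.19 t 18.6
```

>>> {"op": "jog_arm", "data": {
  "targets": [
    [[0,-0.03,0.04],[0,0,0],5],
    [[0,-0.05,0.08],[0,0,0],5],
    [[0,-0.05,0.08],[0,0,0],5]
  ]
}}

```text
time: 19.0
tool_pos: [0.4836, 0.1963, 0.1099]
tool_rot: [0.001, 0.766, 0.643, 0.002]
contact_force: [-1.6, 3.2, 8.9]
gripper_width: 0.193
grasp_force: 70.3
```

```bash
python3 -c "
from h import *
lev()"
```

```text
ang 8.5 r 128.1 loc [-126.7   79.4  109.9] Ftan(resist) 8.5 Frad 3.5 tq [ 0.35  0.02 -0.14] w 0.193 t 19.0
```

>>> {"op": "jog_arm", "data": {
  "targets": [
    [[0,0.02,-0.08],[0,0,0],5],
    [[0,0.02,-0.08],[0,0,0],5],
    [[0,0.02,-0.08],[0,0,0],40],
    [[0,0.02,-0.08],[0,0,0],40],
    [[0,0.02,-0.08],[0,0,0],40],
    [[0,0.02,-0.08],[0,0,0],40]
  ]
}}

```text
time: 19.75
tool_pos: [0.4823, 0.1957, 0.1094]
tool_rot: [-0.0, 0.766, 0.643, -0.0]
contact_force: [0.6, -1.0, -0.1]
gripper_width: 0.4
grasp_force: 0.0
```

```bash
python3 - <<'E'
from h import *
lev(); im,d,T=shot("wrist","w5"); P,C,q=cloud("w5"); Q=np.array([L(p) for p in P])
for lo in range(30,115,12):
    k=(Q[:,1]>lo)&(Q[:,1]<lo+12)&(abs(Q[:,0]+125)<11)&(Q[:,2]>70)&(Q[:,2]<260)
    if k.sum()>5: print(lo,k.sum(),np.percentile(Q[k,0],[2,98]).round(1),np.percentile(Q[k,2],[50,95]).round(1))
cv2.imwrite("pics/w5b.png",cv2.resize(im[:,:,::-1],(800,500)))
E
```

```text
ang 8.2 r 129.1 loc [-127.8   78.6  109.4] Ftan(resist) 0.1 Frad -0.8 tq [-0.01 -0.03 -0.03] w 0.4 t 19.8
42 154 [-134.7 -117.9] [144.2 146.7]
54 887 [-134.5 -118.2] [145.6 147.1]
66 1004 [-134.4 -117.7] [145.5 147.1]
78 4382 [-135.5 -117.1] [188.6 197.1]
90 2897 [-134.  -114.2] [147.2 204. ]
```

View pics/w5b.png

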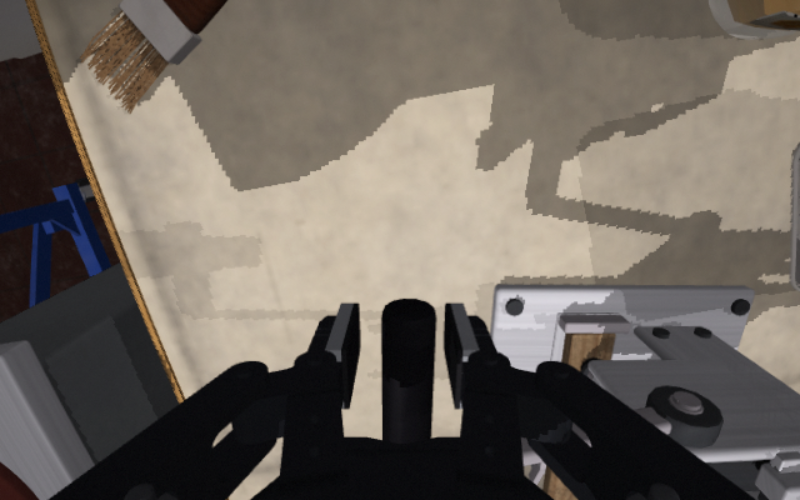

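The grip, at (408,370), is free between the open pads and stays down with its top at z = 147 mm. The lath end, at (590,345), sits against the stop wall. I'll back off, confirm the lever stays, then check it by pressing from above with shut fingertips.

>>> {"op": "jog_arm", "data": {
  "targets": [
    [[0,0,-0.8],[0,0,0],45],
    [[0,0,-1.8],[0,0,0],45],
    [[0,0,-2.6],[0,0,0],45],
    [[0,0,-2.6],[0,0,0],0],
    [[0,0,-2.6],[0,0,0],0],
    [[0,0,-2.6],[0,0,0],0],
    [[0,0,-2.6],[0,0,0],0]
  ]
}}

```text
time: 20.68
tool_pos: [0.482, 0.1958, 0.1738]
tool_rot: [-0.0, 0.766, 0.643, -0.001]
contact_force: [-0.0, 0.1, 0.0]
gripper_width: 0.002
grasp_force: 0.0
```

```bash
python3 - <<'E'
from h import *
lev(); im,d,T=shot("wrist","w6"); P,C,q=cloud("w6"); Q=np.array([L(p) for p in P])
for lo in range(30,115,12):
    k=(Q[:,1]>lo)&(Q[:,1]<lo+12)&(abs(Q[:,0]+125)<16)&(Q[:,2]>70)&(Q[:,2]<165)
    if k.sum()>5: print(lo,k.sum(),np.percentile(Q[k,0],[2,98]).round(1),np.percentile(Q[k,2],[50,95]).round(1))
go(W(-126.5,76,152),-10)
E
```

```text
ang 32.9 r 152.5 loc [-128.1   78.7  173.8] Ftan(resist) -0.0 Frad 0.0 tq [-0.01 -0.04 -0.02] w 0.002 t 20.7
66 205 [-134.6 -117.3] [144.5 146.8]
78 549 [-134.5 -117.7] [145.5 147.4]
90 608 [-133.8 -117.3] [144.4 146.9]
shift [-0.11, 0.06, 0.88] turn [-0.009, 0.004, 0.003] now [0.4822 0.1959 0.174 ] F [ 0.1 -0.7 -0.9] t 20.73 w 0.0
```

>>> {"op": "jog_arm", "data": {
  "targets": [
    [[-0.1,0.06,0.5],[0,0,0],0],
    [[-0.1,0.06,0.9],[0,0,0],0],
    [[-0.1,0.06,1.04],[0,0,0],0],
    [[-0.1,0.06,1.12],[0,0,0],0],
    [[-0.1,0.06,1.12],[0,0,0],0]
  ]
}}

```text
time: 21.35
tool_pos: [0.4837, 0.1933, 0.1471]
tool_rot: [0.0, 0.766, 0.643, 0.0]
contact_force: [-1.2, 0.1, 1.0]
gripper_width: 0.007
grasp_force: 0.6
```

>>> {"op": "jog_arm", "data": {
  "targets": [
    [[0,0,0.04],[0,0,0],0],
    [[0,0,0.08],[0,0,0],0],
    [[0,0,0.08],[0,0,0],0]
  ]
}}

```text
time: 21.72
tool_pos: [0.4838, 0.1935, 0.1455]
tool_rot: [-0.0, 0.766, 0.643, 0.0]
contact_force: [-3.2, 1.1, 4.8]
gripper_width: -0.003
grasp_force: 2.4
```

>>> {"op": "jog_arm", "data": {
  "targets": [
    [[0,0,0.04],[0,0,0],0],
    [[0,0,0.08],[0,0,0],0],
    [[0,0,0.08],[0,0,0],0]
  ]
}}

```text
time: 22.1
tool_pos: [0.4837, 0.1938, 0.1441]
tool_rot: [-0.0, 0.766, 0.643, 0.0]
contact_force: [-5.5, 1.3, 7.4]
gripper_width: -0.002
grasp_force: 4.0
```

>>> {"op": "jog_arm", "data": {
  "targets": [
    [[0,0,-0.5],[0,0,0],0],
    [[0,0,-2],[0,0,0],0],
    [[0,0,-4],[0,0,0],0],
    [[0,0,-5],[0,0,0],0],
    [[0,0,-5],[0,0,0],0]
  ]
}}

```text
time: 22.72
tool_pos: [0.485, 0.1934, 0.2707]
tool_rot: [0.001, 0.766, 0.643, 0.003]
contact_force: [-0.0, 0.0, 0.6]
gripper_width: -0.0
grasp_force: 0.0
```

```bash
python3 - <<'E'
from h import *
im,d,T=shot("wrist","w7"); P,C,q=cloud("w7"); Q=np.array([L(p) for p in P])
for lo in range(30,115,12):
    k=(Q[:,1]>lo)&(Q[:,1]<lo+12)&(abs(Q[:,0]+125)<16)&(Q[:,2]>70)&(Q[:,2]<230)
    if k.sum()>5: print(lo,k.sum(),np.percentile(Q[k,0],[2,98]).round(1),np.percentile(Q[k,2],[50,95]).round(1))
go(W(70,-4,270),-10);go(W(70,-4,170),-10)
E
```

```text
30 270 [-134.7 -109.4] [143.5 146.9]
42 231 [-134.6 -117.8] [145.3 147.1]
54 237 [-134.4 -117.9] [145.6 147.4]
66 246 [-134.3 -118. ] [145.3 147.4]
78 259 [-134.2 -117.2] [145.4 147.2]
90 253 [-134.1 -117.2] [144.8 147. ]
shift [-3.221, 7.826, -0.057] turn [0.013, -0.004, 0.002] now [0.484  0.1932 0.2683] F [-0.5 -0.  -0.4] t 22.77 w 0.0
shift [-3.223, 7.819, 3.943] turn [0.013, -0.004, 0.002] now [0.484  0.1932 0.2683] F [-0.5 -0.  -0.4] t 22.77 w 0.0
```

>>> {"op": "jog_arm", "data": {
  "targets": [
    [[-1.2,3,-0.5],[0,0,0],0],
    [[-2.2,5.4,-0.5],[0,0,0],0],
    [[-3.22,7.82,-0.3],[0,0,0],0],
    [[-3.22,7.82,1.5],[0,0,0],0],
    [[-3.22,7.82,3.0],[0,0,0],0],
    [[-3.22,7.82,3.7],[0,0,0],0],
    [[-3.22,7.82,3.7],[0,0,0],0],
    [[-3.22,7.82,3.7],[0,0,0],0]
  ]
}}

```text
time: 23.78
tool_pos: [0.6629, 0.0804, 0.1772]
tool_rot: [0.001, 0.766, 0.643, 0.001]
contact_force: [-0.6, -0.6, 0.1]
gripper_width: 0.003
grasp_force: 0.0
```

```bash
python3 - <<'E'
from h import *
im,d,T=shot("wrist","w8"); s=state(); P,C,q=cloud("w8"); Q=np.array([L(p) for p in P]); print(L(s["tool_pos"]).round(1))
k=(abs(Q[:,0]-70)<25)&(abs(Q[:,1]+4)<28)&(abs(Q[:,2]-155)<4); X=Q[k]; print(k.sum(),np.percentile(X,[1,50,99],axis=0).round(1).tolist())
cv2.imwrite("pics/w8b.png",cv2.resize(im[:,:,::-1],(800,500)))
go(W(70,-4,157),-10)
E
```

```text
[ 70.4  -3.5 177.8]
1821 [[55.5, -11.0, 151.9], [70.4, 3.0, 154.4], [85.1, 12.6, 155.9]]
shift [-0.02, -0.018, 0.832] turn [0.027, -0.005, 0.007] now [0.6632 0.0804 0.1778] F [0.1 0.2 0.5] t 23.82 w 0.002
```

View pics/w8b.png

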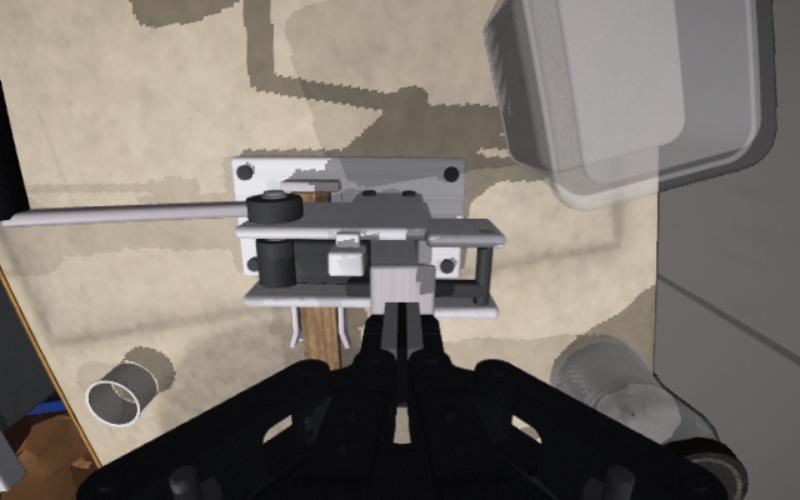

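The fingertips, at (405,330), are above the pad at (402,290). The lever bar is still down at the left, and the lath end, at (312,190), is at the stop. Pressing now.

>>> {"op": "jog_arm", "data": {
  "targets": [
    [[-0.02,-0.02,0.5],[0,0,0],0],
    [[-0.02,-0.02,0.85],[0,0,0],0],
    [[-0.02,-0.02,1.0],[0,0,0],0],
    [[-0.02,-0.02,1.1],[0,0,0],0],
    [[-0.02,-0.02,1.2],[0,0,0],0],
    [[-0.02,-0.02,1.24],[0,0,0],0],
    [[-0.02,-0.02,1.24],[0,0,0],0]
  ]
}}

```text
time: 24.7
tool_pos: [0.6603, 0.0801, 0.1455]
tool_rot: [-0.001, 0.766, 0.643, -0.001]
contact_force: [-7.4, 1.0, 8.6]
gripper_width: 0.002
grasp_force: 5.5
```

```bash
python3 - <<'E'
from h import *
im,d,T=shot("wrist","w9"); s=state(); print(L(s["tool_pos"]).round(1),s["contact_force"].round(1))
P,C,q=cloud("w9"); Q=np.array([L(p) for p in P]); k=(Q[:,0]<-40)&(Q[:,1]>25)&(Q[:,1]<60)&(Q[:,2]>100); print(k.sum(),np.percentile(Q[k],[2,50,98],axis=0).round(0).tolist() if k.any() else '')
E
```

```text
[ 67.6  -4.3 145.5] [-8.5  0.4  8.8]
0
```

>>> {"op": "jog_arm", "data": {
  "targets": [
    [[0,0,-0.4],[0,0,0],0],
    [[0,0,-1.5],[0,0,0],0],
    [[0,0,-3.5],[0,0,0],0],
    [[0,0,-6],[0,0,0],0],
    [[0,0,-8],[0,0,0],0],
    [[0,0,-8],[0,0,0],0]
  ]
}}

```text
time: 25.5
tool_pos: [0.6638, 0.0797, 0.3516]
tool_rot: [0.004, 0.766, 0.643, 0.005]
contact_force: [0.5, -0.3, -0.1]
gripper_width: 0.003
grasp_force: 0.0
```

```bash
python3 - <<'E'
from h import *
im,d,T=shot("wrist","wa"); s=state(); print(L(s["tool_pos"]).round(1),s["contact_force"].round(1),s["time"])
P,C,q=cloud("wa"); Q=np.array([L(p) for p in P])
k=(abs(Q[:,0]-70)<18)&(abs(Q[:,1]+4)<20)&(abs(Q[:,2]-155)<12); print("pad",np.percentile(Q[k],[1,50,99],axis=0).round(1).tolist())
k=(Q[:,0]<-10)&(Q[:,0]>-160)&(Q[:,1]>36)&(Q[:,1]<110)&(Q[:,2]>90)&(Q[:,2]<260); print("grip",k.sum(),np.percentile(Q[k],[2,50,98],axis=0).round(0).tolist() if k.any() else '')
k=(abs(Q[:,0])<14)&(Q[:,1]<-30)&(Q[:,1]>-200)&(abs(Q[:,2]-26)<5); print("lath",np.percentile(Q[k],[.5,50,99.5],axis=0).round(1).tolist())
cv2.imwrite("pics/wab.png",cv2.resize(im[:,:,::-1],(800,500)))
shot("scene","s9"); shot("top","t9")
P,C,q=cloud("t9"); Q=np.array([L(p) for p in P]); k=(abs(Q[:,0])<12)&(Q[:,1]<-110)&(Q[:,1]>-230)&(abs(Q[:,2]-26)<6); print("lath top cam",np.percentile(Q[k],[1,50,99],axis=0).round(1).tolist())
E
```

```text
[ 70.1  -4.4 347.6] [ 0.2 -0.2  0.3] 25.55
pad [[56.3, -20.4, 152.3], [70.8, -3.3, 154.5], [85.3, 12.4, 156.2]]
grip 1934 [[-41.0, 37.0, 234.0], [-31.0, 68.0, 242.0], [-25.0, 97.0, 244.0]]
lath [[-13.7, -173.7, 23.5], [0.1, -107.3, 25.5], [13.8, -48.3, 27.7]]
lath top cam [[-11.9, -129.2, 20.8], [-2.5, -118.3, 26.4], [11.3, -110.6, 31.6]]
```

View pics/wab.png

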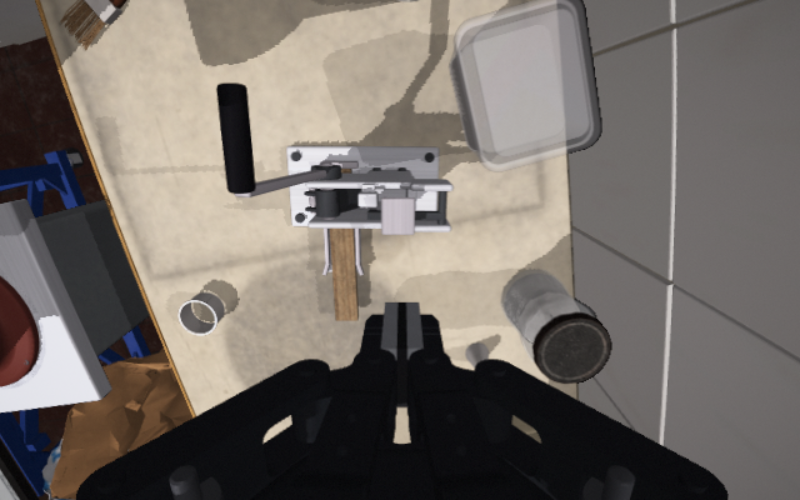

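The press is open, with the grip up at (235,140) and the pad back at rest at (398,212). The lath lies in the channel with its rear end at press y ≈ -174 mm, unchanged from before the press stroke. The ring, jar and nozzle have not moved.

```bash
python3 -c "
from plant import *
print(job_done())"
```

```text
the job is handed in; nothing more can be done
None
```

The job is handed in: the lath went home against the stop at about 11 N, the lever locked and stayed down by itself, and the release sprang the press open with the lath still in place; I did not see the rivet itself, because it lies under the head, so that it is flush is inferred from the full lock.

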